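# Air changeover with a reach rod

## Task

Change the air supply over with the bent rod: pick it off its blue rest, reach over the yellow guard bars and pull the red lever fully back towards the bars (shut); only when it is shut, push the green lever fully away from the bars (open). Leave the yellow lever as it is, move the levers with the rod alone and never by hand, knock none of the cans or the jar about, and at the end lay the rod back in both forks of its rest as you found it and let go.

Things in the scene. Friction and masses are not known exactly. Their poses are not given: they have to be found in the camera images.
- guard_box: fixed open-topped box 185 x 190 mm: front of 4 level yellow bars (top z 155 mm), 3 grey sheets (z 157). Origin on the bench 88 mm in front of the base plate, mid-width; +x from bars to back, z up. Inside: bars x 100, hinges of the 3 levers x 180, brass pipe x 235 (z to 31), back sheet x 260, sides y +-86 mm. Stands left or right of the robot's middle, the rest on the other side
- red_knob (a point): centre of the red 22 mm ball knob on an 8 mm steel stem, 55 mm from the lever hinge. The hinge is parallel to the guard box y, 24 mm above the bench, at guard box x = 180 mm. The three levers stand side by side 50 mm apart in any order. Knob 72 mm up with the lever at either end, 79 mm up in mid-swing
- green_knob (a point): centre of the green 22 mm ball knob on an 8 mm steel stem, 55 mm from the lever hinge. The hinge is parallel to the guard box y, 24 mm above the bench, at guard box x = 180 mm. The three levers stand side by side 50 mm apart in any order. Knob 72 mm up with the lever at either end, 79 mm up in mid-swing
- yellow_knob (a point): centre of the yellow 22 mm ball knob on an 8 mm steel stem, 55 mm from the lever hinge. The hinge is parallel to the guard box y, 24 mm above the bench, at guard box x = 180 mm. The three levers stand side by side 50 mm apart in any order. Knob 72 mm up with the lever at either end, 79 mm up in mid-swing
- red_lever (a joint): red lever, rad: 0 = fully towards the front bars (guard box -x), leaning 0.5 rad from upright: shut; 1.0 = fully away from the front (guard box +x), leaning 0.5 rad the other way: open. It starts open (0.85 to 1.0). It turns about a level axis and stays where it is left; about 1.1 N at the knob moves it
- green_lever (a joint): green lever, rad: 0 = fully towards the front bars (guard box -x), leaning 0.5 rad from upright: shut; 1.0 = fully away from the front (guard box +x), leaning 0.5 rad the other way: open. It starts shut (0 to 0.15). It turns about a level axis and stays where it is left; about 1.1 N at the knob moves it
- yellow_lever (a joint): yellow lever, rad: 0 = fully towards the front bars (guard box -x), leaning 0.5 rad from upright: shut; 1.0 = fully away from the front (guard box +x), leaning 0.5 rad the other way: open. It starts about half open (0.3 to 0.7) and must stay so. It turns about a level axis and stays where it is left; about 1.1 N at the knob moves it
- bent_rod: L-shaped rod, 0.2-0.31 kg. Origin mid-handle on the shank axis (centre of mass about 15 mm ahead). +x along the shank to the leg, z up. 10 mm steel shank x -80 to 200 mm; wooden handle x +-40, brass collars to +-46, 20 wide (y, the grip), 24 tall; leg square down at x 200, its end 135 below the axis, with black rubber sleeve 15 mm dia, 40 long. Starts in the rest, leg down, axes along the rest's
- rod_tip (a point): centre of the lower end face of the rod's rubber sleeve, at (200, 0, -135) mm in the rod's frame
- rod_rest: fixed stand, base plate 150 x 75 mm; origin on the bench under its middle, +x where the rod's leg end points, z up. Two blue forks 8 mm thick at x +-56 mm, the rod's handle between them; slots 14 mm wide at the floor (z 155), flaring to about 36 at the top (z 188). The rod lies with shank axis at z 160 mm and its origin above the rest's (+-5 mm along x at the start)
- spray_can: upright spray can, grey and green with a black cap, 63 mm diameter, 203 mm tall; loose bystander; origin under its middle
- aerosol: upright yellow-capped aerosol can, 67 mm diameter, 231 mm tall; loose bystander near the wall; origin under its middle
- jar: clear jar with a metal lid, 65 mm diameter, 92 mm tall; loose bystander; origin under its middle
Not all that is in view belongs to the job. What is shaped like the part that bears red_knob but black is not meant.

How it is judged (in metres and radians):
On the way, in this order (a step that is already met when the one before it is completed fails the run):
1. the red lever is pulled fully back towards the bars (shut) while the green one is still shut (value of joint red_lever below 0.12 rad and value of joint green_lever below 0.25 rad), for 0.2 s.
2. the green lever is pushed fully away from the bars (open) (value of joint green_lever above 0.88 rad and value of joint red_lever below 0.12 rad), for 0.2 s.
At the end, for the whole second after the job is handed in: Red within 0.12 rad of shut, green beyond 0.88 rad, yellow knob within 8 mm of its start; rod released and still in both forks (within 22 mm and 0.08 rad, axis 160 +-6 mm up, leg hanging at its own end); cans and jar upright, within 30 mm of their starts (all of step 2 and distance of yellow_knob from where it was at the start of the episode below 0.008 m and z of bent_rod in the frame of rod_rest between 0.154 and 0.166 m and horizontal distance between bent_rod and rod_rest below 0.022 m and angle between the x axis of bent_rod and the x axis of rod_rest, either way round below 0.08 rad and x of rod_tip in the frame of rod_rest above 0.15 m and height (world z) of rod_tip below 0.05 m and linear speed of bent_rod below 0.02 m/s and angle between each of spray_can, aerosol, jar's own z axis and vertical below 0.15 rad and distance of each of spray_can, aerosol, jar from where it was at the start of the episode below 0.03 m); the robot touches nothing.
It fails at once if a lever is touched by the fingers or the arm instead of the rod (contact force between any of the fingers, the arm and red_lever above 0.3 N or contact force between any of the fingers, the arm and yellow_lever above 0.3 N or contact force between any of the fingers, the arm and green_lever above 0.3 N).
It fails at once if red and green are both off their shut ends (beyond 0.25 rad) at the same time (value of joint each of red_lever, green_lever above 0.25 rad).
It fails at once if the yellow lever's knob is moved more than 8 mm (distance of yellow_knob from where it was at the start of the episode above 0.008 m).
It fails at once if a can or the jar is tipped or shifted more than 30 mm (angle between any of spray_can, aerosol, jar's own z axis and vertical above 0.3 rad or distance of any of spray_can, aerosol, jar from where it was at the start of the episode above 0.03 m).
It also fails if it takes over 72 s, if anything falls off the work surface, if the arm or the gripper's body presses on something with over 40 N, if the wrist force passes 120 N, or if a joint passes its speed limit or range.

## Robot

A 6-joint arm with a two-finger parallel gripper is mounted at the origin on a cart in front of the work surface, level with it; the furniture and walls round the work are solid. World frame = base frame: x ahead of the robot, y to its left, z up, the work surface at z = 0. Lengths are in mm, angles in degrees, forces in N, time in s.
With the tool pointing down it reaches from about 300 to 850 mm from the base axis. Payload 4.2 kg.
Tool frame: the origin (TCP) lies midway between the tips of the shut fingers; the grasp point (between the pads) lies 19 mm behind it (env.hold_point_z is the z of the grasp point in the tool frame, in mm); z points along the fingers, y is the direction in which the jaws open and shut (so a half turn about z gives the same grasp; the last joint's range is limited). The gripper opens to 91 mm and grips with 3 to 60 N. Pads are 32 mm wide; open, the fingers measure 118 mm over their backs; the gripper's body (76 mm by 178 mm) begins 60 mm behind the grasp point.
Start: joints at [37.013, 18.312, 89.639, -0, 72.044, -1.146], TCP at [452.134, 355.271, 213.976] pointing down, gripper open.
Joint ranges: [-177.97, 177.97], [-48.28, 115.42], [12.27, 149.76], [-77.06, 257.06], [2.81, 150.46], [-146.56, 146.56]. Speed limits (degrees/s): [147.25, 147.25, 180, 180, 180, 180].

## Interface

Orientations are given as [roll, pitch, yaw] about the fixed x, y, z axes, in that order (R = Rz(yaw) Ry(pitch) Rx(roll)).
In Python, from workcell import env, grab_frame, camera_params, spotter gives the robot as it stands. The module is installed in compiled form; this text tells all that it offers.
- The arm moves only by the shell command python3 -m jog 'ROWS' [FORCE]. ROWS is text: rows parted by semicolons, each of 7 numbers parted by spaces: the turn, a rotation vector about the world's x, y, z in units of 5 degrees (1.0 is 5 degrees), then the shift along the world's x, y, z in units of 25 mm (1.0 is 25 mm), then the opening, from 0 (shut) to 1 (fully open). A call has 1 to 5 rows; each row is the pose to reach, as a shift and turn from the pose commanded when the call began; what a row does not reach only later rows make up. A row lasts 1/8 s, in which the tool goes at most 62.5 mm and 10.7 degrees, less where a joint would pass 70% of its speed; a pose out of reach is approached as far as the arm can. A call with a gripper value outside its range is refused whole. The fingers move at their own pace and stop on an object; FORCE is the grip in N (left out, the last holds). Time passes only in rows, so rows that repeat a pose let the fingers close. It gives the time, the measured TCP pose, the force and the opening at its end, in the units of the state.
- env.state(): the state, without advancing time (a new reading comes with each control period).
- grab_frame(name): name is "side" or "top"; returns the picture (480x640x3 uint8, red, green, blue); there is no depth.
- camera_params(name): a dict with "K" (3x3 intrinsics, pixels), "rvec" (rotation vector, rad) and "tvec" (3), from world to camera coordinates, as OpenCV has them. Camera axes: x right, y down, z forward; pixel columns grow to the right and rows downward; lengths in mm; the calibration is good to about 2 mm. A picture is of the moment at which its call begins. camera_params takes no time and is no camera call.
- env.job_done(): hands the job in, once; it reports no verdict.
Trained networks look in the newest picture that a camera, given by its name, has taken for a name from the list of things; names that differ only in an ending like _2 or _b are one class to them, and where a whole thing is asked for, a point or a joint stands for the part that bears it (a point fixed in the world has none). Each returns a list of dicts, best first, with "conf" (0 to 1); they miss things now and then, are a little off and sometimes report something else, mostly with a low value. They report only what shows in the picture. A call takes as long as a camera call. They do not tell look-alikes from the thing itself.
- spotter.look_for(query, camera): "box" ([left, top, width, height] in pixels, round what is visible of it).
- spotter.trace(query, camera): "region" (480x640 bool, what is visible of it) and "box" ([left, top, width, height] in pixels, round what is visible of it).
The state is a dict: "time_s": time; "qpos": joint angles; "qvel": joint speeds; "effort": joint torques, N m; "ee_pos": TCP position; "ee_rot": TCP orientation; "force": force on the tool from outside, world axes, zero at the start; "torque": the same for the moment, N m; "gripper_width": finger opening in mm.
Only numpy, scipy, OpenCV 4.12 (cv2) and the standard library are available. Lean on these libraries where they do the work, as an engineer would, in place of code of your own. Each camera call takes 0.05 s, during which the arm holds its last target. There are 200 camera calls.

## Working session

There is one attempt and no reset: what is moved stays moved. The work goes in short steps, Python scripts to look and compute and a shell command to move; the robot and the scene stay as the last step left them, time stands still between calls to the robot, and variables do not carry over. Pictures are saved under pics/ and viewed, about 8 in all and at most 12, crops included, and the job is handed in when it is done.

```bash
mkdir -p pics; cat > h.py <<'E'
import numpy as np, cv2
from workcell import env, grab_frame, camera_params, spotter
def save(n,f,crop=None,s=1):
    im=grab_frame(n)
    if crop: x,y,w,h=crop; im=im[y:y+h,x:x+w]
    if s!=1: im=cv2.resize(im,None,fx=s,fy=s,interpolation=cv2.INTER_CUBIC)
    cv2.imwrite('pics/'+f,im[:,:,::-1])
def proj(n,P):
    c=camera_params(n); return cv2.projectPoints(np.array(P,float).reshape(-1,1,3),np.array(c['rvec'],float),np.array(c['tvec'],float),np.array(c['K'],float),None)[0].reshape(-1,2)
def ray(n,uv):
    c=camera_params(n);R=cv2.Rodrigues(np.array(c['rvec'],float))[0];t=np.array(c['tvec'],float).ravel()
    d=R.T@np.linalg.inv(np.array(c['K'],float))@np.array([*uv,1.]); return -R.T@t,d/np.linalg.norm(d)
def atz(n,uv,z):
    o,d=ray(n,uv); return o+d*(z-o[2])/d[2]
def tri(uv1,uv2):
    o,d=ray('side',uv1);p,e=ray('top',uv2)
    s=np.linalg.lstsq(np.stack([d,-e],1),p-o,rcond=None)[0]
    a,b=o+d*s[0],p+e*s[1]; return (a+b)/2,np.linalg.norm(a-b)
E
python3 - <<'E'
from h import *
save('side','s0.png');save('top','t0.png')
for c in('side','top'):
    print(c,ray(c,(320,240)))
    for q in('guard_box','red_knob','green_knob','yellow_knob','bent_rod','rod_tip','rod_rest','spray_can','aerosol','jar'):
        print(q,[(np.round(d['box']).astype(int).tolist(),round(d['conf'],2)) for d in spotter.look_for(q,c)[:3]])
print(env.state())
E
```

```text
side (array([ 370.0100483 , -310.27049412,  968.34390335]), array([ 0.207654  ,  0.38114312, -0.90089385]))
guard_box [([251, 116, 101, 113], 0.86)]
red_knob [([228, 207, 18, 13], 0.57), ([257, 126, 8, 3], 0.53)]
green_knob []
yellow_knob []
bent_rod [([285, 307, 125, 98], 0.64)]
rod_tip [([285, 308, 124, 100], 0.68)]
rod_rest []
spray_can [([339, 220, 36, 57], 0.55)]
aerosol [([373, 179, 43, 74], 0.77), ([307, 164, 10, 14], 0.35)]
jar [([225, 276, 39, 45], 0.69)]
top (array([ 376.03364374,   72.7229401 , 1218.17960913]), array([ 0.16725181,  0.00140005, -0.98591322]))
guard_box [([197, 170, 98, 91], 0.78), ([260, 223, 13, 11], 0.7)]
red_knob [([250, 294, 10, 10], 0.59)]
green_knob [([261, 226, 10, 7], 0.45)]
yellow_knob [([223, 214, 9, 10], 0.38), ([243, 206, 11, 13], 0.24)]
bent_rod [([416, 208, 40, 128], 0.67)]
rod_tip [([419, 204, 41, 133], 0.75), ([318, 312, 32, 36], 0.49)]
rod_rest []
spray_can [([336, 191, 30, 43], 0.7)]
aerosol [([330, 142, 29, 55], 0.72)]
jar [([319, 312, 30, 31], 0.89)]
{'time_s': 1.1, 'qpos': array([ 3.70125908e+01,  1.83110876e+01,  8.96395043e+01,  5.16864088e-04,
        7.20450805e+01, -1.14509075e+00]), 'qvel': array([ 0.1624787 , -0.03111545,  0.0392101 , -0.0399872 ,  0.07651894,
        0.05311965]), 'effort': array([ 1.25784059e-04, -4.12359917e+01, -2.32230806e+01,  7.28887087e-02,
        3.79651389e-02,  2.37610021e-05]), 'ee_pos': array([452.12674156, 355.26328932, 213.98065336]), 'ee_rot': array([ 1.79995663e+02, -4.05122377e-04,  1.28157522e+02]), 'force': array([0.2807422 , 0.93138279, 0.30952797]), 'torque': array([ 0.01501122,  0.00202473, -0.04121502]), 'gripper_width': 91.46373937911689}
```

View pics/s0.png

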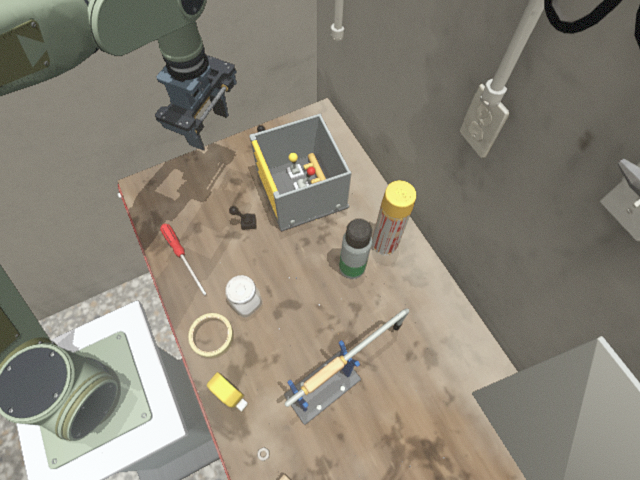

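View pics/t0.png

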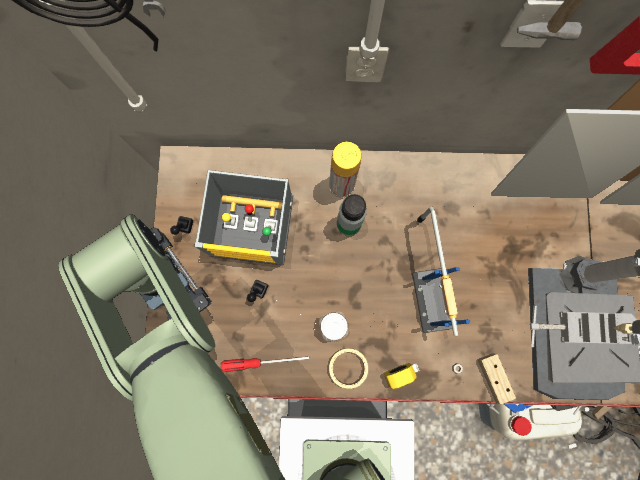

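The side view shows the box at about (300,175), the rod and rest at (345,355), and the jar at (242,293). In the top view the knobs are yellow (227,217), red (250,209) and green (267,231). The loose black lever look-alikes at (258,290) and (182,226) are not meant; the red knob inside the box fits. I'll enlarge both areas.

```bash
python3 - <<'E'
from h import *
save('top','t1.png',(190,160,120,110),5)
im=grab_frame('top')[190:350,395:485]; im2=grab_frame('side')[295:425,270:420]
a=cv2.resize(im,None,fx=3.7,fy=3.7,interpolation=cv2.INTER_CUBIC); b=cv2.resize(im2,None,fx=3,fy=3,interpolation=cv2.INTER_CUBIC)
print(a.shape,b.shape)
H=max(a.shape[0],b.shape[0]);o=np.zeros((H,a.shape[1]+b.shape[1],3),np.uint8);o[:a.shape[0],:a.shape[1]]=a;o[:b.shape[0],a.shape[1]:]=b
cv2.imwrite('pics/rod.png',o[:,:,::-1])
E
```

```text
(592, 333, 3) (390, 450, 3)
```

View pics/t1.png

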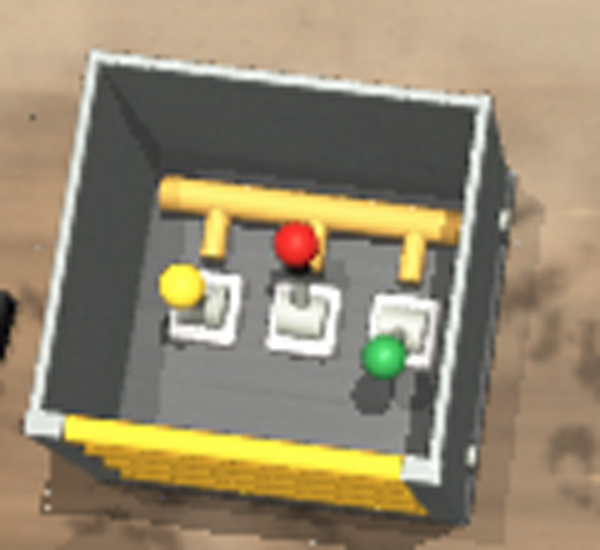

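View pics/rod.png

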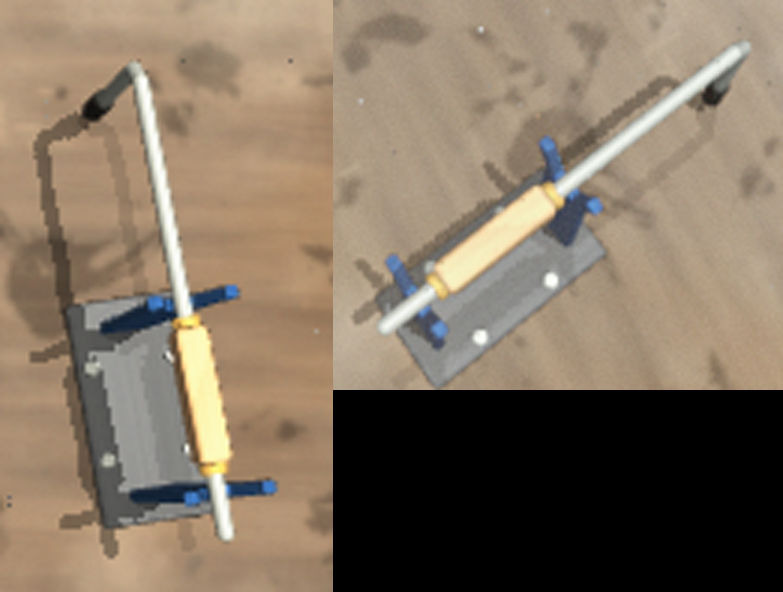

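The crops show three knobs inside the box: yellow at left, red in the middle leaning to the back, green at right leaning to the front. The rod is in its forks with its tail at crop (225,535) and elbow at (137,68). I'll work out the poses.

```bash
python3 - <<'E'
from h import *
np.set_printoptions(precision=1,suppress=True)
c=lambda u,v:(190+u/5,160+v/5)
for n,uv in dict(BL=(94,57),BR=(488,100),FR=(437,475),FL=(32,425)).items(): print(n,atz('top',c(*uv),157))
for n,uv,z in(('Y',(182,287),79),('R',(295,245),72),('G',(384,356),72)): print(n,atz('top',c(*uv),z))
print('hingeR',atz('top',c(302,322),24),'Y',atz('top',c(205,308),24),'G',atz('top',c(403,330),24))
r=lambda u,v:(395+u/3.7,190+v/3.7); s=lambda u,v:(270+(u-333)/3,295+v/3)
for n,a,b in(('tail',(225,537),(384,330)),('elbow',(136,66),(745,47)),('colF',(188,322),(552,193)),('colB',(214,468),(437,288)),('sleeve',(92,112),(712,100))):
    print(n,atz('top',r(*a),160),atz('side',s(*b),160),tri(s(*b),r(*a)))
for n,uv in(('jar',(333,327)),): print(n,atz('top',uv,92))
print('spray',atz('top',(353,207),203),'aer',atz('top',(346,157),231))
E
```

```text
BL [707.3 329.5 157. ]
BR [691.6 150.6 157. ]
FR [520.3 167.1 157. ]
FL [538.3 346.4 157. ]
Y [618.6 299.3  79. ]
R [642.1 247.4  72. ]
G [588.7 202.2  72. ]
hingeR [613.9 249.3  24. ] Y [619.9 298.2  24. ] G [611.1 198.7  24. ]
tail [ 356.4 -220.9  160. ] [ 359.  -223.1  160. ] (array([ 357.6, -222.5,  154.5]), np.float64(2.6680284239972876))
elbow [ 634.4 -173.3  160. ] [ 634.8 -176.5  160. ] (array([ 636.7, -175.2,  152.6]), np.float64(1.0641928076335707))
colF [ 480.4 -201.8  160. ] [ 482.5 -199.7  160. ] (array([ 480.7, -200.4,  165.8]), np.float64(1.9017288065669784))
colB [ 395.7 -215.4  160. ] [ 396.5 -216.5  160. ] (array([ 396.2, -216.2,  157.1]), np.float64(0.8884286413487765))
sleeve [ 605.4 -146.5  160. ] [ 598.3 -195.8  160. ] (array([ 636.8, -175.8,   19.8]), np.float64(2.0819757341061074))
jar [366.8  39.9  92. ]
spray [621.6   5.3 203. ] aer [723.   23.3 231. ]
```

```bash
python3 -m jog '0 0 0 0 0 3.44 1;0 0 2 0 -2 3.44 1;0 0 4 0 -4 3.44 1;0 0 6 0 -6 3.44 1;0 0 6 0 -6 3.44 1'; python3 -m jog '0 0 1.6 0 -2 0 1;0 0 3.2 -0.2 -4 0 1;0 0 4.8 -0.4 -6 0 1;0 0 6.28 -0.6 -8 0 1;0 0 6.28 -0.6 -8 0 1';python3 -m jog '0 0 0 0 -2 0 1;0 0 0 0 -4 0 1;0 0 0 0 -6 0 1;0 0 0 0 -8.5 0 1;0 0 0 0 -8.55 0 1';python3 -m jog '0 0 0 0 0 0 1;0 0 0 0 0 0 1'
```

```text
time_s: 1.88
ee_pos: [451.9, 202.8, 300.6]
ee_rot: [180.0, 0.0, 157.9]
force: [-0.5, 0.6, 0.5]
gripper_width: 91.3
time_s: 2.5
ee_pos: [437.2, 3.7, 300.1]
ee_rot: [-180.0, 0.0, -170.7]
force: [0.2, 0.5, 0.6]
gripper_width: 90.9
time_s: 3.12
ee_pos: [438.1, -210.5, 299.3]
ee_rot: [180.0, -0.0, -170.8]
force: [-0.6, 0.0, -0.3]
gripper_width: 91.4
time_s: 3.38
ee_pos: [437.7, -206.7, 300.0]
ee_rot: [180.0, 0.0, -170.3]
force: [-0.1, -0.4, 0.3]
gripper_width: 91.3
```

```bash
python3 -m jog '0 0 0 0 0 -2 1;0 0 0 0 0 -4 1;0 0 0 0 0 -5.6 1;0 0 0 0 0 -6.36 1;0 0 0 0 0 -6.36 1'; python3 -m jog '0 0 0 0 0 0 0.2;0 0 0 0 0 0 0.1;0 0 0 0 0 0 0;0 0 0 0 0 0 0;0 0 0 0 0 0 0' 50;python3 -m jog '0 0 0 0 0 0 0;0 0 0 0 0 0 0;0 0 0 0 0 0 0'
```

```text
time_s: 4.0
ee_pos: [436.6, -206.7, 140.0]
ee_rot: [179.9, -0.1, -170.3]
force: [-0.6, 0.2, 0.3]
gripper_width: 91.0
time_s: 4.62
ee_pos: [437.1, -208.6, 141.1]
ee_rot: [-180.0, 0.0, -170.5]
force: [0.4, 0.4, -0.6]
gripper_width: 44.2
time_s: 5.0
ee_pos: [437.0, -208.3, 140.9]
ee_rot: [180.0, -0.0, -170.4]
force: [0.0, -0.0, -0.0]
gripper_width: 19.9
```

```bash
python3 -m jog '0 0 0 0 0 0.4 0;0 0 0 0 0 0.8 0;0 0 0 0 0 1.2 0;0 0 0 0 0 1.6 0;0 0 0 0 0 1.6 0'; python3 - <<'E'
from h import *
im=grab_frame('top')[150:360,370:500]; im2=grab_frame('side')[240:430,250:450]
a=cv2.resize(im,None,fx=2.8,fy=2.8); b=cv2.resize(im2,None,fx=2,fy=2)
o=np.zeros((588,800,3),np.uint8);o[:a.shape[0],:a.shape[1]]=a;o[:b.shape[0],400:]=b
cv2.imwrite('pics/lift.png',o[:,:,::-1])
E
```

```text
time_s: 5.62
ee_pos: [437.7, -208.8, 182.0]
ee_rot: [-179.9, 0.1, -170.4]
force: [0.9, 0.6, -2.5]
gripper_width: 19.6
```

View pics/lift.png

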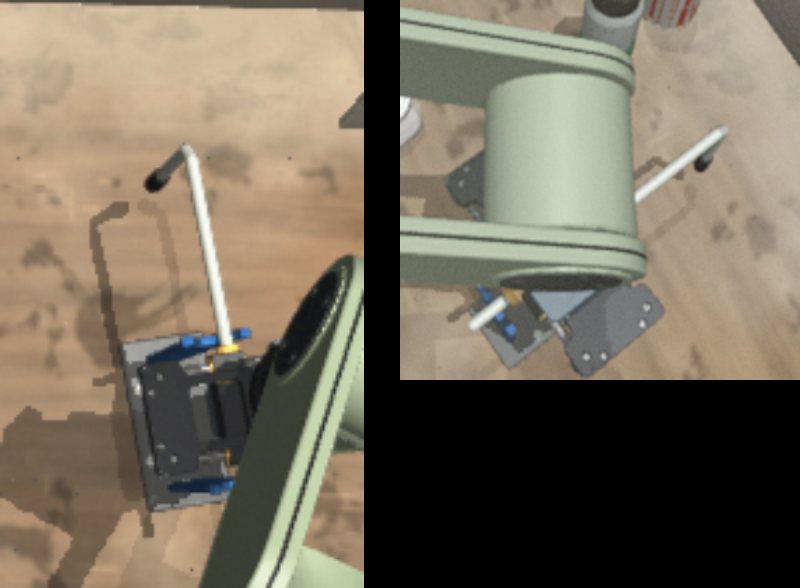

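The rod is held (elbow at about (188,148) in the crop) and still parallel to the rest. I'll lift it, carry it across and set up above the box.

```bash
python3 -m jog '0 0 0 0 0 1 0;0 0 0 0 0 2.5 0;0 0 0 -0.5 0 4 0;0 0 0 -1 0 5.5 0;0 0 0 -1.5 0 7 0'; python3 -m jog '0 0 0 -0.6 0.5 0 0;0 0 0 -0.6 1.8 0 0;0 0 0 -0.6 3.4 0 0;0 0 0 -0.6 5 0 0;0 0 0 -0.6 6.6 0 0'; python3 -m jog '0 0 -.6 0 1.6 0 0;0 0 -1.2 0 3.2 0 0;0 0 -1.8 0 4.8 0 0;0 0 -2.4 0 6.4 0 0;0 0 -3 0 8 0 0';python3 -m jog '0 0 0 0 1.5 0 0;0 0 0 0 3 0 0;0 0 0 0 4.2 0 0;0 0 0 0.7 4.2 0 0;0 0 0 1.4 4.2 0 0'; python3 -m jog '0 0 0 1 0 0 0;0 0 0 2 0 0 0;0 0 0 2.3 0 0 0;0 0 0 2.3 0 0 0;0 0 0 2.3 0 0 0'; python3 - <<'E'
from h import *
im=grab_frame('top')[120:330,170:350]; im2=grab_frame('side')[60:260,200:400]
a=cv2.resize(im,None,fx=2.2,fy=2.2); b=cv2.resize(im2,None,fx=2,fy=2)
o=np.zeros((470,800,3),np.uint8);o[:a.shape[0],:a.shape[1]]=a;o[:b.shape[0],400:]=b
cv2.imwrite('pics/above.png',o[:,:,::-1])
E
```

```text
time_s: 6.35
ee_pos: [398.9, -208.3, 356.6]
ee_rot: [180.0, -0.1, -170.4]
force: [-0.1, -0.8, -1.7]
gripper_width: 20.0
time_s: 6.98
ee_pos: [383.0, -41.7, 353.8]
ee_rot: [179.9, -0.2, -170.4]
force: [0.2, 0.6, -2.4]
gripper_width: 19.8
time_s: 7.6
ee_pos: [382.9, 157.7, 353.8]
ee_rot: [-179.9, -0.2, 174.5]
force: [0.5, -0.2, -3.0]
gripper_width: 19.7
time_s: 8.22
ee_pos: [419.7, 261.0, 354.6]
ee_rot: [-179.9, -0.1, 174.6]
force: [0.2, -0.4, -2.9]
gripper_width: 19.7
time_s: 8.85
ee_pos: [476.5, 261.2, 356.1]
ee_rot: [180.0, -0.0, 174.5]
force: [0.2, 0.4, -2.1]
gripper_width: 19.5
```

View pics/above.png

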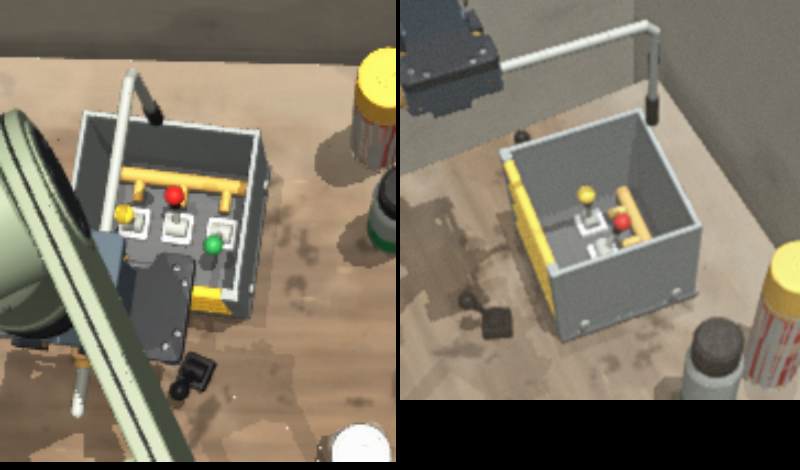

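The side crop shows the rubber sleeve at (652,120) and the top crop shows it at (156,118), high over the back of the box. I'll compute the tip position.

```bash
python3 - <<'E'
from h import *
np.set_printoptions(precision=1,suppress=True)
T=lambda u,v:(170+u/2.2,120+v/2.2);S=lambda u,v:(200+(u-400)/2,60+v/2)
print('tip',tri(S(652,122),T(156,121)),'elbow',tri(S(652,26),T(131,73)))
print('elb z376',atz('top',T(131,73),376),'tail',atz('top',T(77,410),376))
print('Y',tri(S(586,195),T(124,214)),'R',tri(S(622,222),T(174,196)))
b=lambda x,y,z:(440+.9956*x+.094*y,265-.094*x+.9956*y,z)
print(b(238,0,55),[spotter.look_for(q,c)[:1] for c in('side','top') for q in('rod_tip','red_knob')])
for c in('side','top'): print(proj(c,[b(180,0,24),b(260,86,157),b(260,-86,157),b(100,-86,155)]))
E
```

```text
tip (array([677.9, 242.3, 237.3]), np.float64(3.5775065709617855)) elbow (array([676.3, 242.2, 370.2]), np.float64(0.5309845030594511))
elb z376 [674.  241.1 376. ] tail [398.8 268.3 376. ]
Y (array([620.6, 300.1,  75. ]), np.float64(1.7000037689437426)) R (array([643.7, 247.5,  69.1]), np.float64(2.1244163386268546))
(676.9528, 242.628, 55) [[{'box': [177.1, 70.1, 152.5, 51.9], 'conf': 0.56}], [{'box': [227.4, 208.1, 19.2, 11.1], 'conf': 0.52}], [{'box': [204.4, 149.3, 39.4, 161.8], 'conf': 0.61}], [{'box': [245.1, 205.8, 8.4, 11.9], 'conf': 0.52}]]
[[302.1 184.9]
 [318.9 115.3]
 [348.  171.2]
 [280.3 194.6]]
[[251.  222.3]
 [210.2 171.6]
 [285.7 180.3]
 [276.4 250.1]]
```

```bash
python3 -m jog '0 0 0 0 0 -1 0;0 0 0 0 0 -2 0;0 0 0 0 0 -3 0;0 0 0 0 0 -3.8 0;0 0 0 0 0 -3.8 0'; python3 -m jog '0 0 0 0 0 -0.7 0;0 0 0 0 0 -1.5 0;0 0 0 0 0 -2.3 0;0 0 0 0 0 -3 0;0 0 0 0 0 -3.5 0'; python3 -m jog '0 0 0 0 0 0 0;0 0 0 0 0 0 0'; python3 - <<'E'
from h import *
im=grab_frame('top')[150:270,180:310]; im2=grab_frame('side')[70:220,220:400]
a=cv2.resize(im,None,fx=3,fy=3); b=cv2.resize(im2,None,fx=2.2,fy=2.2)
o=np.zeros((400,800,3),np.uint8);o[:a.shape[0],:a.shape[1]]=a;o[:b.shape[0],400:400+b.shape[1]]=b
cv2.imwrite('pics/in.png',o[:,:,::-1])
E
```

```text
time_s: 9.78
ee_pos: [476.2, 261.2, 259.6]
ee_rot: [-179.9, -0.2, 174.6]
force: [1.2, -0.7, -1.8]
gripper_width: 19.8
time_s: 10.4
ee_pos: [477.6, 261.9, 173.9]
ee_rot: [179.9, 0.1, 174.6]
force: [0.1, 0.1, -1.7]
gripper_width: 19.8
time_s: 10.65
ee_pos: [477.8, 261.9, 174.5]
ee_rot: [179.9, 0.1, 174.6]
force: [0.3, -0.6, -2.1]
gripper_width: 19.6
```

View pics/in.png

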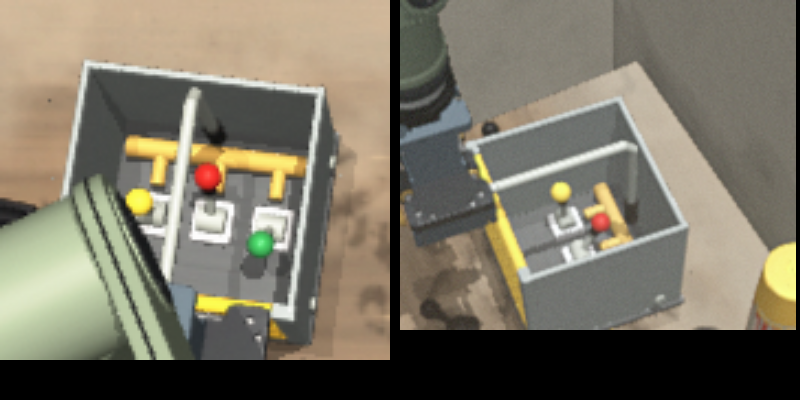

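The sleeve sits behind the red knob (top crop about (212,132), knob (207,176)). Pulling now.

```bash
python3 -m jog '0 0 0 -0.4 0.04 0 0;0 0 0 -0.7 0.07 0 0;0 0 0 -1.0 0.1 0 0;0 0 0 -1.2 0.11 0 0;0 0 0 -1.4 0.13 0 0'; python3 -m jog '0 0 0 -0.2 0.02 0 0;0 0 0 -0.4 0.04 0 0;0 0 0 -0.6 0.06 0 0;0 0 0 -0.8 0.08 0 0;0 0 0 -1 0.1 0 0'; python3 -m jog '0 0 0 -0.05 0 0 0;0 0 0 -0.1 0.01 0 0;0 0 0 -0.15 0.02 0 0;0 0 0 -0.2 0.02 0 0'; python3 -m jog '0 0 0 -0.03 0 0 0;0 0 0 -0.06 0.01 0 0;0 0 0 -0.06 0.01 0 0';python3 - <<'E'
from h import *
im=grab_frame('top')[150:270,180:310]; im2=grab_frame('side')[70:220,220:400]
a=cv2.resize(im,None,fx=3,fy=3); b=cv2.resize(im2,None,fx=2.2,fy=2.2)
o=np.zeros((400,800,3),np.uint8);o[:a.shape[0],:a.shape[1]]=a;o[:b.shape[0],400:400+b.shape[1]]=b
cv2.imwrite('pics/pull.png',o[:,:,::-1])
E
```

```text
time_s: 11.38
ee_pos: [442.0, 264.9, 173.8]
ee_rot: [180.0, 0.0, 174.6]
force: [1.4, -0.1, -1.7]
gripper_width: 19.8
time_s: 12.0
ee_pos: [416.6, 267.2, 173.3]
ee_rot: [-180.0, -0.0, 174.6]
force: [2.5, -1.7, -3.5]
gripper_width: 19.9
time_s: 12.5
ee_pos: [412.1, 267.7, 173.4]
ee_rot: [-180.0, -0.0, 174.6]
force: [2.5, -0.3, -4.2]
gripper_width: 19.7
time_s: 12.88
ee_pos: [410.8, 268.0, 173.5]
ee_rot: [180.0, 0.0, 174.6]
force: [2.0, -0.7, -4.1]
gripper_width: 19.9
```

View pics/pull.png

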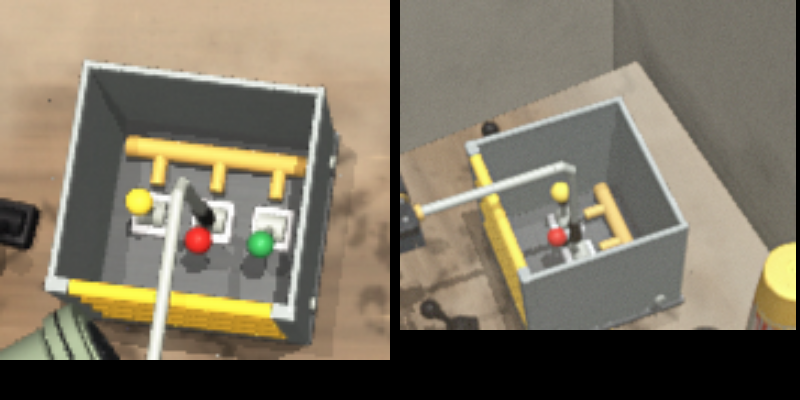

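The red knob is now at top crop (198,240), level with the green one at (260,244). I'll check its angle numerically.

```bash
cat >> h.py <<'E'
def knobs():
    im=cv2.cvtColor(cv2.resize(grab_frame('top')[160:270,190:310],None,fx=4,fy=4,interpolation=cv2.INTER_CUBIC),cv2.COLOR_RGB2HSV)
    for n,lo,hi in(('R',(0,150,60),(6,255,255)),('G',(50,120,40),(80,255,255)),('Y',(24,180,90),(32,255,255))):
        m=cv2.inRange(im,lo,hi); k,l,st,c=cv2.connectedComponentsWithStats(m)
        for i in np.argsort(-st[1:,4])[:2]+1:
            uv=(190+c[i][0]/4-.4,160+c[i][1]/4-.4)
            w=atz('top',uv,72 if n!='Y' else 78); x,y=w[0]-440,w[1]-265
            print(n,st[i][4],np.round(uv,1),w.round(1),'box',round(.9956*x-.094*y,1),round(.094*x+.9956*y,1))
E
python3 - <<'E'
from h import *
knobs()
E
```

```text
R 980 [245.6 229.6] [591.5 253.1  72. ] box 151.9 2.4
G 901 [266.4 231. ] [589.2 203.2  72. ] box 154.3 -47.5
Y 763 [218.1 247.6] [545.4 315.1  78. ] box 100.3 59.8
Y 632 [252.  252.7] [535.  234.3  78. ] box 97.5 -21.6
```

```bash
python3 -m jog '0 0 0 -0.05 0 0 0;0 0 0 -0.1 0.01 0 0;0 0 0 -0.1 0.01 0 0'; python3 -c "
from h import *
knobs()"
```

```text
time_s: 13.4
ee_pos: [409.0, 268.5, 174.1]
ee_rot: [179.9, 0.1, 174.6]
force: [4.1, -0.3, -1.5]
gripper_width: 19.8
R 985 [245.6 229.6] [591.4 253.1  72. ] box 151.9 2.3
G 896 [266.4 231. ] [589.2 203.2  72. ] box 154.3 -47.5
Y 635 [252.  252.7] [535.  234.4  78. ] box 97.5 -21.5
Y 496 [216.3 248.5] [543.1 319.2  78. ] box 97.6 63.7
```

Red doesn't move any further and the force rises, so it is at its stop. I'll back off, lift out and go over in front of green.

```bash
python3 -m jog '0 0 0 0.2 0 0 0;0 0 0 0.4 -0.03 0 0;0 0 0 0.4 -0.03 1 0;0 0 0 0.4 -0.03 2.3 0;0 0 0 0.4 -0.03 3.6 0'; python3 -m jog '0 0 0 0 0 1.2 0;0 0 0 0 0 2.2 0;0 0 0 -0.8 -0.5 2.2 0;0 0 0 -1.6 -1.1 2.2 0;0 0 0 -2.4 -1.7 2.2 0'; python3 -m jog '0 0 0 0 0 0 0;0 0 0 0 0 0 0;0 0 0 0 0 0 0'; python3 - <<'E'
from h import *
im=grab_frame('top')[150:270,180:310]; im2=grab_frame('side')[70:220,220:400]
a=cv2.resize(im,None,fx=3,fy=3); b=cv2.resize(im2,None,fx=2.2,fy=2.2)
o=np.zeros((400,800,3),np.uint8);o[:a.shape[0],:a.shape[1]]=a;o[:b.shape[0],400:400+b.shape[1]]=b
cv2.imwrite('pics/abg.png',o[:,:,::-1]);knobs()
E
```

```text
time_s: 14.08
ee_pos: [417.1, 267.4, 263.5]
ee_rot: [-179.9, -0.2, 174.6]
force: [-0.1, -0.1, -2.9]
gripper_width: 19.9
time_s: 14.7
ee_pos: [356.5, 224.5, 317.7]
ee_rot: [-179.9, -0.2, 174.6]
force: [0.2, -0.0, -2.5]
gripper_width: 19.9
time_s: 15.08
ee_pos: [358.6, 225.4, 318.1]
ee_rot: [-180.0, -0.0, 174.6]
force: [-0.0, 0.2, -2.8]
gripper_width: 19.7
R 291 [243.  229.3] [591.9 259.4  72. ] box 151.7 8.7
G 896 [266.4 231. ] [589.2 203.2  72. ] box 154.4 -47.5
Y 730 [222.3 249.1] [542.1 304.9  78. ] box 97.9 49.3
Y 591 [260.  252.8] [535.3 215.3  78. ] box 99.5 -40.5
```

View pics/abg.png

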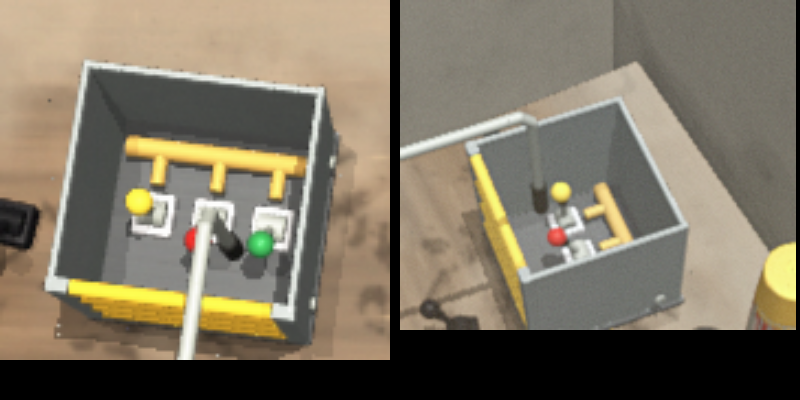

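Sleeve end at top crop (237,252) and side crop (540,211), still over the box.

```bash
python3 - <<'E'
from h import *
np.set_printoptions(precision=1,suppress=True)
u=(180+236/3,150+254/3)
p,e=tri((220+140/2.2,70+209/2.2),u);print(p,e,atz('top',u,202),atz('top',(180+207/3,150+214/3),337))
for q in (p,atz('top',u,202)):
    x,y=q[0]-440,q[1]-265; print(.9956*x-.094*y,.094*x+.9956*y)
E
```

```text
[557.9 204.1 203.4] 2.8519322954359683 [556.7 204.4 202. ] [557.3 205.9 337. ]
123.12104606708888 -49.544821055551395
121.90971030238107 -49.324179523068764
```

```bash
python3 -m jog '0 0 0 0 0.03 -1 0;0 0 0 0 0.03 -2 0;0 0 0 0 0.03 -3 0;0 0 0 0 0.03 -3.8 0;0 0 0 0 0.03 -4.4 0'; python3 -m jog '0 0 0 0 0 -0.5 0;0 0 0 0 0 -1 0;0 0 0 0 0 -1.36 0;0 0 0 0 0 -1.36 0'; python3 -c "
from h import *
knobs()"
```

```text
time_s: 15.85
ee_pos: [358.0, 225.8, 207.5]
ee_rot: [-180.0, -0.1, 174.6]
force: [-0.0, -0.0, -2.8]
gripper_width: 19.7
time_s: 16.35
ee_pos: [357.8, 225.6, 173.9]
ee_rot: [-180.0, -0.1, 174.6]
force: [0.1, 0.2, -2.1]
gripper_width: 19.7
R 965 [245.6 229.6] [591.4 253.1  72. ] box 151.8 2.4
G 895 [266.4 231. ] [589.2 203.2  72. ] box 154.4 -47.5
Y 980 [229.7 249.9] [540.5 287.3  78. ] box 98.0 31.6
Y 334 [226.3 217.7] [618.2 299.7  78. ] box 174.2 51.3
```

```bash
python3 -m jog '0 0 0 0.3 -0.03 0 0;0 0 0 0.6 -0.06 0 0;0 0 0 0.9 -0.08 0 0;0 0 0 1.2 -0.11 0 0;0 0 0 1.4 -0.13 0 0'; python3 -m jog '0 0 0 0.2 -0.02 0 0;0 0 0 0.4 -0.04 0 0;0 0 0 0.6 -0.06 0 0;0 0 0 0.8 -0.08 0 0;0 0 0 1 -0.1 0 0'; python3 -m jog '0 0 0 0.1 -0.01 0 0;0 0 0 0.15 -0.01 0 0;0 0 0 0.2 -0.02 0 0;0 0 0 0.2 -0.02 0 0'; python3 -c "
from h import *
knobs()"; python3 -m jog '0 0 0 0.05 0 0 0;0 0 0 0.1 -0.01 0 0;0 0 0 0.1 -0.01 0 0'; python3 -c "
from h import *
knobs();save('top','gr.png',(180,150,130,120),5)"
```

```text
time_s: 17.02
ee_pos: [393.8, 222.5, 174.5]
ee_rot: [180.0, 0.0, 174.5]
force: [-1.8, -0.0, -1.6]
gripper_width: 19.8
time_s: 17.65
ee_pos: [417.5, 219.9, 174.0]
ee_rot: [-180.0, -0.1, 174.6]
force: [-1.9, 0.8, -4.1]
gripper_width: 19.6
time_s: 18.15
ee_pos: [419.2, 219.6, 174.4]
ee_rot: [-180.0, -0.5, 174.5]
force: [-12.2, 1.2, 3.3]
gripper_width: 19.9
R 968 [245.6 229.6] [591.4 253.1  72. ] box 151.8 2.4
G 771 [269.8 210.5] [639.7 197.   72. ] box 205.2 -48.9
Y 519 [216.9 248.5] [543.  317.8  78. ] box 97.6 62.3
Y 329 [226.3 217.7] [618.2 299.7  78. ] box 174.2 51.3
time_s: 18.58
ee_pos: [420.0, 219.5, 174.1]
ee_rot: [-180.0, -0.7, 174.5]
force: [-14.8, 1.7, 4.6]
gripper_width: 19.7
R 966 [245.6 229.6] [591.3 253.1  72. ] box 151.8 2.4
G 766 [269.8 210.5] [639.7 197.   72. ] box 205.2 -48.9
Y 525 [217.1 248.6] [543.  317.2  78. ] box 97.6 61.7
Y 346 [226.2 217.4] [618.7 300.1  78. ] box 174.6 51.7
```

View pics/gr.png

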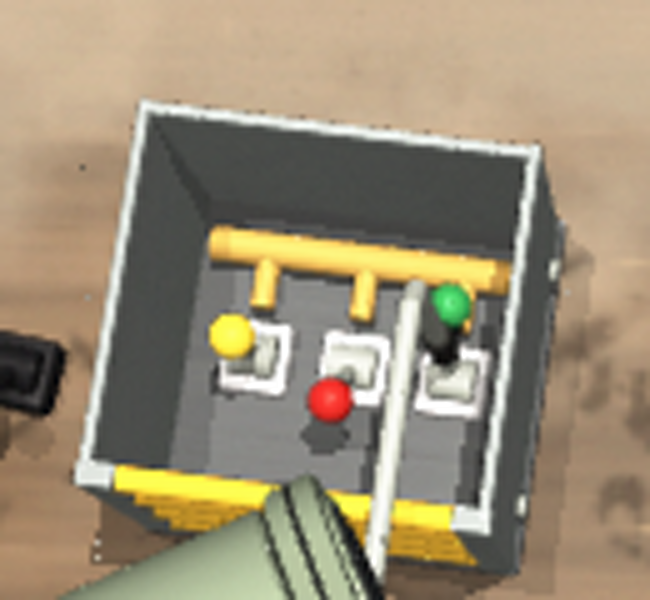

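Green is against its back stop (top crop (451,303)), red is shut at (330,400), and yellow hasn't moved. Backing off, lifting and returning.

```bash
python3 -m jog '0 0 0 -0.3 0.03 0 0;0 0 0 -0.8 0.08 0 0;0 0 0 -0.8 0.08 1 0;0 0 0 -0.8 0.08 2.3 0;0 0 0 -0.8 0.08 3.6 0'; python3 -m jog '0 0 0 0 0 1.3 0;0 0 0 0 0 2.6 0;0 0 0 0 0 3.7 0;0 0 0 0 0 3.7 0;0 0 0 0 0 3.7 0';  python3 - <<'E'
from h import *
knobs(); print(env.state()['ee_pos'],env.state()['ee_rot'])
im=grab_frame('top')[150:270,180:310]; im2=grab_frame('side')[50:220,220:400]
a=cv2.resize(im,None,fx=3,fy=3); b=cv2.resize(im2,None,fx=2.2,fy=2.2)
o=np.zeros((400,800,3),np.uint8);o[:a.shape[0],:a.shape[1]]=a;o[:b.shape[0],400:400+b.shape[1]]=b
cv2.imwrite('pics/out.png',o[:,:,::-1])
E
```

```text
time_s: 19.3
ee_pos: [406.2, 221.2, 265.8]
ee_rot: [180.0, 0.2, 174.6]
force: [0.2, 0.8, -2.0]
gripper_width: 19.5
time_s: 19.92
ee_pos: [405.3, 221.0, 355.8]
ee_rot: [-180.0, -0.0, 174.6]
force: [-0.0, -0.3, -1.9]
gripper_width: 19.6
R 344 [247.9 229.8] [591.1 247.5  72. ] box 152.1 -3.2
G 919 [269.4 210.9] [638.8 198.1  72. ] box 204.2 -47.9
Y 477 [256.6 253.4] [533.8 223.4  78. ] box 97.3 -32.6
Y 327 [226.3 217.8] [618.  299.8  78. ] box 173.9 51.4
[405.15753294 220.96013971 355.52890747] [-1.79925153e+02 -9.52045560e-02  1.74555882e+02]
```

View pics/out.png

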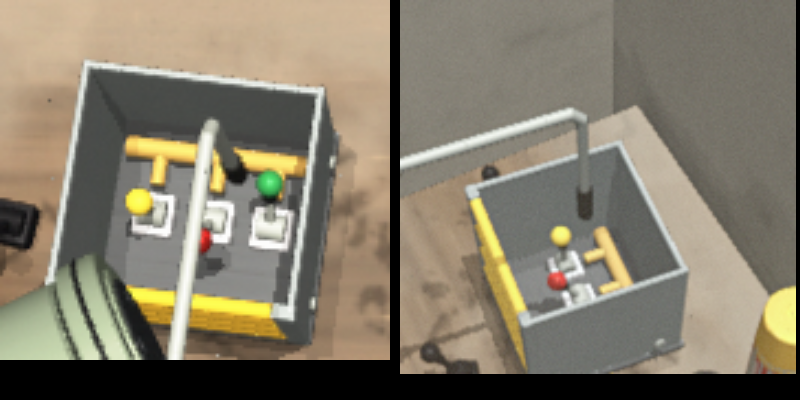

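Both levers are at their ends. I'll check whether the rod slipped in the grip before laying it down.

```bash
python3 - <<'E'
from h import *
np.set_printoptions(precision=1,suppress=True)
T=lambda u,v:(180+u/3,150+v/3);S=lambda u,v:(220+(u-400)/2.2,50+v/2.2)
el,e=tri(S(576,113),T(211,123));tp,f=tri(S(585,216),T(236,178));print(el,e,tp,f)
h=np.array([405.2,221,374.5]);yaw=np.radians(-5.4)
X=np.array([np.cos(yaw),np.sin(yaw),0])
print('elbow along',(el-h)@X,'tip along',(tp-h)@X,'tip dz',tp[2]-h[2],'lat',np.cross(X,el-h)[2],np.cross(X,tp-h)[2])
E
```

```text
[604.  201.  372.1] 3.038535193439002 [606.  202.5 233.5] 3.0927930834849784
elbow along 199.80661550635446 tip along 201.6602297697536 tip dz -141.04810512540934 lat -1.168144917312194 0.5128464957790833
```

```bash
python3 -m jog '0 0 0 -0.4 -0.6 0 0;0 0 0 -0.8 -2 0 0;0 0 0 -0.8 -3.6 0 0;0 0 0 -0.8 -5.2 0 0;0 0 0 -0.8 -6.8 0 0'; python3 -m jog '0 0 0.6 0 -1.6 0 0;0 0 1.2 0 -3.2 0 0;0 0 1.8 0 -4.8 0 0;0 0 2.4 0 -6.4 0 0;0 0 3 0 -8 0 0';python3 -m jog '0 0 0 0.6 -1.2 0 0;0 0 0 1.2 -2.0 0 0;0 0 0 1.8 -2.4 0 0;0 0 0 2.07 -2.4 0 0;0 0 0 2.07 -2.4 0 0'; python3 -m jog '0 0 0 0 0 -1 0;0 0 0 0 0 -2.5 0;0 0 0 0 0 -4 0;0 0 0 0 0 -5.2 0;0 0 0 0 0 -5.8 0';python3 -m jog '0 0 0 0 0 0 0;0 0 0 0 0 0 0;0 0 0 0 0 0 0'
```

```text
time_s: 20.7
ee_pos: [384.3, 49.4, 356.8]
ee_rot: [-180.0, -0.0, 174.6]
force: [1.2, -0.1, -1.5]
gripper_width: 19.7
time_s: 21.32
ee_pos: [384.2, -150.1, 356.8]
ee_rot: [-180.0, -0.0, -170.4]
force: [0.5, 0.5, -2.3]
gripper_width: 19.6
time_s: 21.95
ee_pos: [437.3, -208.0, 356.8]
ee_rot: [179.9, -0.0, -170.4]
force: [-0.1, 0.1, -2.9]
gripper_width: 19.4
time_s: 22.58
ee_pos: [436.3, -207.6, 210.8]
ee_rot: [179.9, -0.1, -170.4]
force: [0.1, 0.7, -2.5]
gripper_width: 19.7
time_s: 22.95
ee_pos: [438.1, -209.0, 213.2]
ee_rot: [-179.9, 0.1, -170.4]
force: [0.3, 0.1, -2.6]
gripper_width: 19.5
```

```bash
python3 -m jog '0 0 0 0 0 -0.6 0;0 0 0 0 0 -1.2 0;0 0 0 0 0 -1.8 0;0 0 0 0 0 -2.3 0;0 0 0 0 0 -2.6 0'; python3 -m jog '0 0 0 0 0 -0.1 0;0 0 0 0 0 -0.2 0;0 0 0 0 0 -0.22 0;0 0 0 0 0 -0.22 0'
```

```text
time_s: 23.58
ee_pos: [437.1, -208.6, 145.8]
ee_rot: [179.9, -0.1, -170.4]
force: [-0.1, -0.6, -2.8]
gripper_width: 19.4
time_s: 24.08
ee_pos: [437.5, -208.8, 141.8]
ee_rot: [-180.0, 0.0, -170.4]
force: [-0.6, -0.1, -1.9]
gripper_width: 19.6
```

```bash
python3 -m jog '0 0 0 0 0 -0.04 0;0 0 0 0 0 -0.04 0;0 0 0 0 0 -0.04 0.1;0 0 0 0 0 -0.04 0.3;0 0 0 0 0 -0.04 0.3'; python3 -m jog '0 0 0 0 0 0 0.6;0 0 0 0 0 0 1;0 0 0 0 0 0 1;0 0 0 0 0 0 1;0 0 0 0 0 0 1';python3 -m jog '0 0 0 0 0 0 1;0 0 0 0 0 0 1;0 0 0 0 0 0 1'; python3 -m jog '0 0 0 0 0 1 1;0 0 0 0 0 2.5 1;0 0 0 0 0 4 1;0 0 0 0 0 6 1;0 0 0 0 0 7.5 1'; python3 -m jog '0 0 0 0 1.5 0 1;0 0 0 0 3.5 0 1;0 0 0 -1 5.5 0 1;0 0 0 -2 7 0 1;0 0 0 -2 8 0 1'; python3 -m jog '0 0 0 0 0 0 1'; python3 - <<'E'
from h import *
knobs()
t=grab_frame('top'); s=grab_frame('side')
a=cv2.resize(t[130:350,190:480],None,fx=1.6,fy=1.6); b=cv2.resize(s[290:430,270:420],None,fx=2.2,fy=2.2)
d=cv2.resize(t[190:350,395:485],None,fx=1.5,fy=1.5)
o=np.zeros((600,800,3),np.uint8);o[:a.shape[0],:a.shape[1]]=a;o[:b.shape[0],466:466+b.shape[1]]=b;o[355:355+d.shape[0],:d.shape[1]]=d
cv2.imwrite('pics/end.png',o[:,:,::-1])
E
```

```text
time_s: 24.7
ee_pos: [437.5, -208.8, 140.5]
ee_rot: [-180.0, 0.0, -170.4]
force: [0.1, 1.4, 0.6]
gripper_width: 27.4
time_s: 25.32
ee_pos: [437.4, -208.7, 140.5]
ee_rot: [180.0, 0.0, -170.4]
force: [0.3, -0.2, 0.0]
gripper_width: 74.6
time_s: 25.7
ee_pos: [437.4, -208.7, 140.5]
ee_rot: [180.0, 0.0, -170.4]
force: [-0.0, 0.4, -0.5]
gripper_width: 91.0
time_s: 26.32
ee_pos: [437.5, -208.8, 330.2]
ee_rot: [-179.9, 0.1, -170.4]
force: [-0.0, 0.0, 0.2]
gripper_width: 91.0
time_s: 26.95
ee_pos: [385.7, -7.3, 328.4]
ee_rot: [180.0, 0.0, -170.4]
force: [0.7, 0.3, 1.5]
gripper_width: 91.1
time_s: 27.08
ee_pos: [387.0, -7.7, 328.2]
ee_rot: [-180.0, 0.0, -170.3]
force: [0.6, -0.7, 0.4]
gripper_width: 91.3
R 968 [245.6 229.6] [591.4 253.1  72. ] box 151.8 2.4
G 924 [269.4 210.9] [638.7 198.1  72. ] box 204.1 -47.9
Y 1190 [236.  250.9] [538.5 272.3  78. ] box 97.4 16.5
Y 319 [226.3 217.7] [618.  299.6  78. ] box 174.0 51.2
```

View pics/end.png

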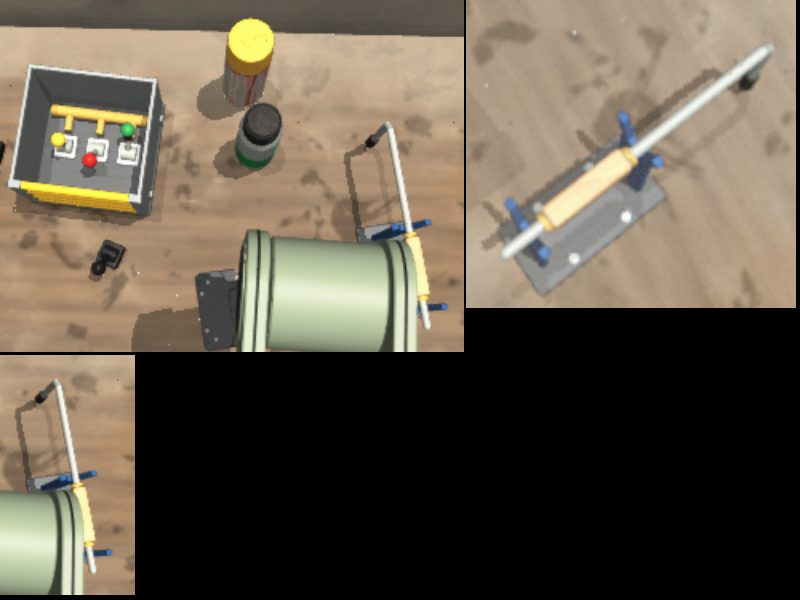

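The rod lies in both forks: in the side view its tail is at (505,255) and its elbow at (770,50), almost the same as at the start. The levers are as required, the cans are upright and the gripper is clear, so I'm handing in.

```bash
python3 -c "
from h import *
print([spotter.look_for('jar',c)[:1] for c in('side',) if grab_frame(c) is not None]); print(env.job_done())"
```

```text
[[{'box': [222.7, 281.2, 39.3, 39.3], 'conf': 0.59}]]
the job is handed in; nothing more can be done
None
```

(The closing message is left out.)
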